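# Refill the leaning vehicle-pass token tube to its red mark and lock it

## Task

Add loose orange tokens, one on another, to the leaning clear tube until the top of the stack reaches the red collar: stop with the first token that reaches or passes it, and leave the spare ones flat on the table. Then lock the rack by pushing the brass padlock's raised shackle fully down. Do not disturb the lantern, the cowbell or the bird whistle.

Things in the scene. Friction and masses are not known exactly. Their poses are not given: they have to be found in the camera images.
- rack: fixed steel token rack: grey base plate 180 mm (x) by 240 mm (y), 12 mm thick, with yaw only. Origin at the centre of the plate's underside, on the table; its x axis points away from the robot at yaw 0. It carries the tube at +y (floor centre at 20, 50, 80 mm) and the brass padlock at -y
- tube: fixed clear tube leaning 30 degrees, mouth towards the rack's -x (the robot). Origin: centre of its floor; z along its axis to the mouth; y level, through the side slots. Inner diameter 65 mm, wall 4 mm; front and back walls only: on +y and -y a 42 mm wide slot runs its whole length, letting fingers that hold a token across y go down. Mouth flares from 88 to 96 mm. The bottom token is fixed
- seat (a point): centre of the top face of the orange token fixed at the tube's bottom (part of the rack), on the tube's axis 30 mm above its floor; the first added token rests here; z along the tube's axis
- mouth (a point): centre of the tube's mouth (rim of the flare), on the axis 96 mm above its floor
- mark_line (a point): the marked height: point on the tube's axis level with the middle of the red collar (4 mm high, round the outside of the tube walls). The collar stands 48 to 80 mm above the tube floor; z along the tube's axis. Each added token raises the stack by 28 mm
- token_a: loose round orange plastic vehicle-pass token, 60 mm diameter, 28 mm thick, about 75 g, white disc on both faces, lying flat on the table. Origin at the centre of one flat face (the underside at the start), z along its axis
- token_b: loose round orange plastic vehicle-pass token, 60 mm diameter, 28 mm thick, about 75 g, white disc on both faces, lying flat on the table. Origin at the centre of one flat face (the underside at the start), z along its axis
- token_c: loose round orange plastic vehicle-pass token, 60 mm diameter, 28 mm thick, about 75 g, white disc on both faces, lying flat on the table. Origin at the centre of one flat face (the underside at the start), z along its axis
- token_a_mid (a point): the middle of token_a, 14 mm from both faces, on its axis
- token_b_mid (a point): the middle of token_b, 14 mm from both faces, on its axis
- token_c_mid (a point): the middle of token_c, 14 mm from both faces, on its axis
- shackle (a joint): travel of the padlock's shackle in m: 0 to 0.004 at the start (open, raised), 0.020 when fully pushed home. It slides straight down, resists with about 7 N and stays where it is left
- shackle_top (a point): top of the steel shackle's bow: a level round bar 10 mm thick, straight for 22 mm along the rack's x; 134 mm above the table at joint 0, 114 mm when home. The brass padlock body below (60 mm along x, 30 mm along y, top 70 mm above the table) is fixed. Press with closed fingertips from above
- lantern: pierced tin lantern, 84 mm diameter, 155 mm high with its wire bail, origin at the centre of its underside. Leave it alone
- cowbell: copper cowbell standing on its mouth, 76 mm diameter, 93 mm high, origin at the centre of its underside. Leave it alone
- whistle: ochre glazed clay bird whistle, about 90 mm long and 70 mm high, origin at the centre of its underside. Leave it alone
Mind the look-alikes: they are no part of the job. What is shaped like the token_b but pink or turquoise is not meant.

How it is judged:
By the outcome, as a careful person would: the job done as asked, in the order asked, and still so for the second after the job is handed in, with the robot touching nothing.
It also fails if it takes over 58 s, if anything falls off the work surface, if the arm or the gripper's body presses on something with over 40 N, if the wrist force passes 120 N, or if a joint passes its speed limit or range.

## Robot

A 6-joint arm with a two-finger parallel gripper is mounted at the origin on the work surface. World frame = base frame: x ahead of the robot, y to its left, z up, the work surface at z = 0. Lengths are in mm, angles in degrees, forces in N, time in s.
With the tool pointing down it reaches from about 300 to 1000 mm from the base axis. Payload 5.1 kg.
Tool frame: the origin (TCP) lies on the centre line of the jaws, within the pads' length; the fingertips stand robot.tips_ahead ahead of it and the grasp point (between the pads) lies 2 mm behind it (robot.tips_ahead is the distance from the TCP to the fingertips, in mm); z points along the fingers, y is the line along which they close (so a half turn about z gives the same grasp; the last joint's range is limited). The gripper opens to 95 mm and grips with 3 to 60 N. Pads are 20 mm wide; open, the fingers measure 119 mm over their backs; the gripper's body (75 mm by 180 mm) begins 59 mm behind the grasp point.
Start: joints at [-68.044, 7.093, 94.555, -0, 78.352, -4.733], TCP at [291.907, -580.754, 231.656] pointing down, gripper open.
Joint ranges: [-149.61, 149.61], [-58.7, 133.49], [1.44, 155.28], [-77.14, 257.14], [18.33, 153.61], [-166.67, 166.67]. Speed limits (degrees/s): [147.25, 147.25, 180, 180, 180, 180].

## Interface

Orientations are given as a 3x3 rotation matrix whose columns are the frame's x, y, z axes.
In Python, from plant import telemetry, cams, workorder, robot gives the robot as it stands. The module is installed in compiled form; this text tells all that it offers.
- The arm moves only by the tool arm_command, never from a script. Its argument "plan" is a list of rows, each a list of 7 numbers: the shift along the tool's x, y, z normalised to -1 to 1, where 1 is 80 mm, then the turn, a rotation vector about the tool's x, y, z normalised to -1 to 1, where 1 is 0.5 rad, then the opening, from 0 (shut) to 1 (fully open). In form: [[x, y, z, rx, ry, rz, claw], ...]. A call has 1 to 10 rows; each row is the pose to reach, as a shift and turn from the pose commanded when the call began, along the tool's axes at that moment; what a row does not reach only later rows make up. A row lasts 1/8 s, in which the tool goes at most 62.5 mm and 10.7 degrees, less where a joint would pass 70% of its speed; a pose out of reach is approached as far as the arm can. A call with a number of a shift or a turn outside -1 to 1 is refused whole. A call with a gripper value outside its range is refused whole. The fingers move at their own pace and stop on an object; "force" is the grip in N (left out, the last holds). Time passes only in rows, so rows that repeat a pose let the fingers close. It gives the time, the measured TCP pose, the force, the opening and the grip force at its end, in the units of the state.
- telemetry.get_state(): the state, without advancing time (a new reading comes with each control period).
- cams.snapshot(name): name is "scene" or "top" or "wrist"; returns a dict with "pixels" (420x560x3 uint8, blue, green, red), "fx", "fy", "cx", "cy" (pixels), "R" (3x3) and "t" (3): a world point X has camera coordinates R X + t. Camera axes: x right, y down, z forward; pixel columns grow to the right and rows downward; lengths in mm; the calibration is good to about 2 mm. A picture is of the moment at which its call begins. There is no depth.
- workorder.sign_off(): hands the job in; it is judged then, once.
The state is a dict: "time": time; "joints": joint angles; "dq": joint speeds; "joint_efforts": joint torques, N m; "tool_pos": TCP position; "orientation": TCP orientation; "force": force on the tool from outside, world axes, zero at the start; "moment": the same for the moment, N m; "finger_gap": finger opening in mm; "finger_force": force on a finger pad.
Only numpy, scipy, OpenCV 4.12 (cv2) and the standard library are available. Lean on these libraries where they do the work, as an engineer would, in place of code of your own. Each camera call takes 0.05 s, during which the arm holds its last target. There are 200 camera calls.

## Working session

There is one attempt and no reset: what is moved stays moved. The work goes in short steps, Python scripts to look and compute and a tool call to move; the robot and the scene stay as the last step left them, time stands still between calls to the robot, and variables do not carry over. Pictures are saved under pics/ and viewed, at most 10 in all, crops included, and the job is handed in when it is done.

Besides the shell and the picture viewer there is one more tool, called after "Emit:" as name(argument=value, ...) on one line, values as JSON. arm_command: Moves the arm, as the interface text tells. Scaled input: -1 to 1 covers 80 mm each way for a shift and 0.5 rad each way for a turn. Its arguments: {"type":"object","properties":{"plan":{"type":"array"},"force":{"type":"number"}},"required":["plan"]}

```bash
mkdir -p pics; cat > h.py <<'E'
import numpy as np, cv2
from plant import telemetry, cams, workorder, robot
def snap(n,f):
    s=cams.snapshot(n); cv2.imwrite('pics/'+f,s['pixels']); np.savez('pics/'+f+'.npz',**{k:np.array(v) for k,v in s.items()}); return s
def load(f): return np.load('pics/'+f+'.npz')
def onz(s,u,v,z):
    R=np.array(s['R']);t=np.array(s['t']); c=-R.T@t
    d=R.T@np.array([(u-s['cx'])/s['fx'],(v-s['cy'])/s['fy'],1]); return c+d*(z-c[2])/d[2]
def proj(s,X):
    p=np.array(s['R'])@np.array(X,float)+np.array(s['t']); return np.array([s['fx']*p[0]/p[2]+s['cx'],s['fy']*p[1]/p[2]+s['cy']])
def st():
    s=telemetry.get_state(); print(s['time'],np.round(s['tool_pos'],1),np.round(s['orientation'],3).tolist(),np.round(s['force'],1),s['finger_gap'],s['finger_force'],np.round(s['joints'],1)); return s
E
python3 - <<'E'
from h import *
st(); print(robot.tips_ahead)
a=snap('top','top.png'); b=snap('scene','scene.png')
for s in(a,b): print(np.round(-np.array(s['R']).T@np.array(s['t'])), s['fx'])
E
```

```text
0.0 [ 291.7 -580.2  230.4] [[0.893, 0.449, -0.001], [0.449, -0.893, 0.002], [0.0, -0.002, -1.0]] [ 0.2  1.2 -0.7] 95.030868429533 0.0 [-68.    7.1  94.6   0.   78.4  -4.7]
17.0
[ 496.  127. 1143.] 395.73082312716843
[1063. -527.  681.] 423.639922906545
```

View pics/top.png

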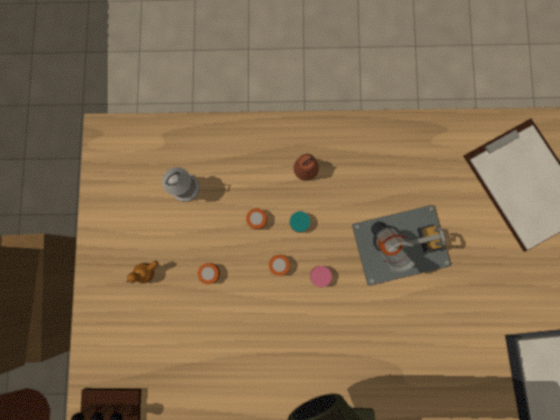

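View pics/scene.png

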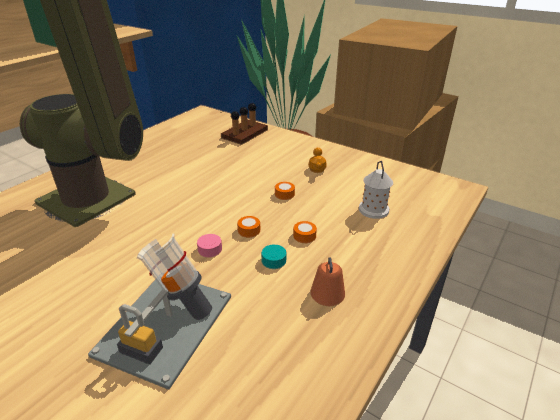

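Top view: the orange, white-disc tokens are at (257,219), (209,273) and (280,265). Look-alikes are turquoise (301,222) and pink (321,276), both rejected by colour. The rack plate has its tube at about (392,245) and its padlock at about (432,238). Next is one close crop to check this.

```bash
python3 - <<'E'
from h import *
a=cv2.imread('pics/top.png')[195:295,190:460]; b=cv2.imread('pics/scene.png')[220:380,80:240]
A=cv2.resize(a,None,fx=2.95,fy=2.95,interpolation=2); B=cv2.resize(b,(300,300),interpolation=2)
c=np.zeros((600,800,3),np.uint8); c[:295,:A.shape[1]]=A[:295]; c[300:600,:300]=B
t=cv2.resize(cv2.imread('pics/top.png')[200:290,345:455],(366,300),interpolation=2); c[300:600,310:676]=t
cv2.imwrite('pics/crop.png',c)
s=load('top.png')
for n,z,P in(('tok',28,[(257,219),(209,273),(280,265)]),('look',28,[(301,222),(321,276)]),('plate',12,[(354,224),(434,207),(450,265),(372,284)]),('others',0,[(306,167),(180,185),(143,272)])):
    for p in P: print(n,np.round(onz(s,*p,z)))
im=s['pixels'];h=cv2.cvtColor(im,cv2.COLOR_BGR2HSV)
m=((h[...,0]<14)&(h[...,1]>190)&(h[...,2]>120)).astype(np.uint8)
m=cv2.morphologyEx(m,cv2.MORPH_CLOSE,np.ones((13,13)))
n,l,S,C=cv2.connectedComponentsWithStats(m)
for i in range(1,n):
    if 150<S[i,4]<900: print(S[i],np.round(C[i],1),np.round(onz(s,*C[i],20),1))
E
```

```text
tok [617. 215.  28.]
tok [466. 350.  28.]
tok [488. 151.  28.]
look [608.  91.  28.]
look [457.  37.  28.]
plate [603. -61.  12.]
plate [ 651. -289.   12.]
plate [ 487. -325.   12.]
plate [ 434. -106.   12.]
others [774.  74.   0.]
others [723. 446.   0.]
others [468. 547.   0.]
[247 209  20  20 286] [256.4 218.3] [620.4 217.9  20. ]
[270 256  19  19 288] [279.  264.8] [488.4 153.6  20. ]
[199 264  19  19 295] [208.2 273.1] [465.6 353.4  20. ]
```

View pics/crop.png

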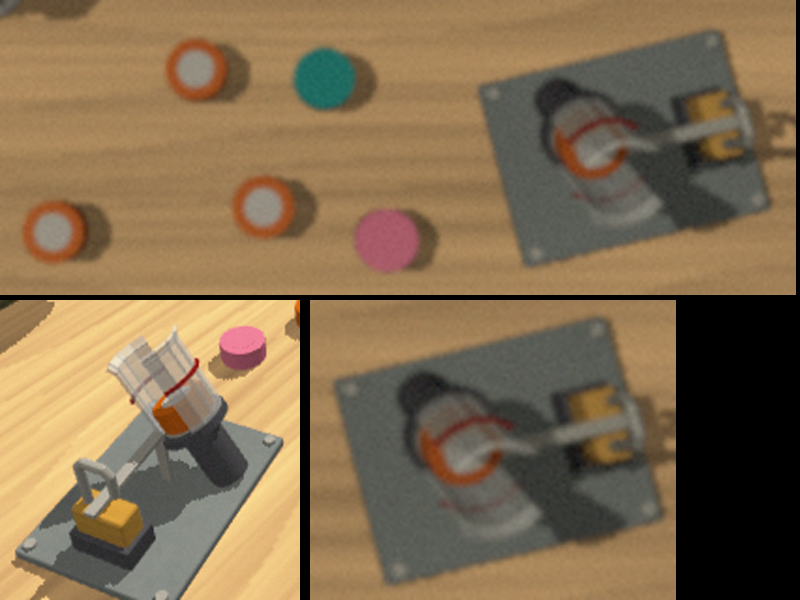

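Crop confirms the three orange, white-disc tokens. A grey strut runs between tube and padlock. Now I fit the rack pose and measure the collar.

```bash
python3 - <<'E'
from h import *
from scipy.optimize import least_squares
s=load('top.png'); q=load('scene.png')
T=np.array([(352.7,224.8),(433.4,205.2),(451,265.5),(368.6,285.5)])
# scene corners from crop panel scale 1.875, off 80,220
S=np.array([[283,442-300],[18,553-300]])/1.875+[80,220]
co=[(90,120,12),(90,-120,12),(-90,-120,12),(-90,120,12)]
def W(p,X):
    c,n=np.cos(p[2]),np.sin(p[2]); return np.array([p[0]+c*X[0]-n*X[1],p[1]+n*X[0]+c*X[1],X[2]])
def f(p,dbg=0):
    r=[proj(s,W(p,X))-t for X,t in zip(co,T)]
    return np.concatenate(r)
r=least_squares(f,[545,-195,.2]); p=r.x; print(np.round(p,3),np.degrees(p[2]),np.round(r.fun,1))
np.save('rack.npy',p)
a=np.array([-.5,0,np.sqrt(.75)])  # axis in rack
im=cv2.resize(q['pixels'][220:370,80:240],None,fx=4.9,fy=4,interpolation=2)
im=cv2.resize(q['pixels'][225:375,85:245],None,fx=4,fy=4,interpolation=2)
def dr(X,col):
    u=(proj(q,W(p,X))-[85,225])*4+1.5; cv2.circle(im,tuple(int(v) for v in u),2,col,-1)
for X in co: dr(X,(255,0,0))
F=np.array([20,50,80.])
ex=np.array([np.sqrt(.75),0,.5])
for h,c in((30,(0,255,0)),(50,(255,255,0)),(58,(255,0,255)),(66,(0,255,255)),(74,(255,255,255)),(96,(255,0,0))):
    for th in np.radians(np.arange(-40,41,8)):
        dr(F+a*h+36.5*(np.cos(th)*ex+np.sin(th)*np.array([0,1,0])),c)
cv2.imwrite('pics/ov.png',im)
E
```

```text
[ 5.43164e+02 -1.92202e+02  2.33000e-01] 13.333674925562113 [-0.8 -0.7  0.2 -0.9  0.8  0.7 -0.2  0.8]
```

View pics/ov.png

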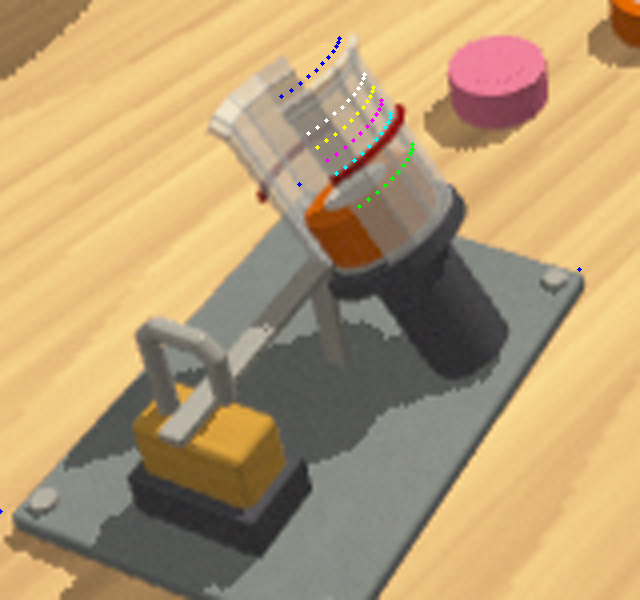

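Overlay check: the dots sit about 2 px up-left of the real plate corners, and the collar lies near 51 mm on the axis. That suggests one token, since the stack top would be at 58; I'll verify this more closely. Moving the wrist camera over the rack.

Emit:
arm_command(plan=[[0, 0, -0.9, 0, 0, 0.23, 1], [0, 0, -0.9, 0, 0, 0.47, 1], [0, 0, -0.9, 0, 0, 0.47, 1]])

```text
time: 0.48
tool_pos: [292.0, -581.1, 304.8]
orientation: [[0.973, 0.23, 0.001], [0.23, -0.973, -0.002], [0.0, 0.002, -1.0]]
force: [-0.7, 0.9, -0.3]
finger_gap: 94.9
finger_force: 0.0
```

Emit:
arm_command(plan=[[0.33, -0.41, 0, 0, 0, 0, 1], [0.65, -0.82, 0, 0, 0, 0, 1]])

```text
time: 0.72
tool_pos: [327.2, -503.6, 300.9]
orientation: [[0.973, 0.23, -0.002], [0.23, -0.973, 0.004], [-0.001, -0.004, -1.0]]
force: [-0.1, -0.4, -0.0]
finger_gap: 95.4
finger_force: 0.0
```

Emit:
arm_command(plan=[[0.33, -0.41, 0, 0, 0, 0, 1], [0.65, -0.82, 0, 0, 0, 0, 1]])

```text
time: 0.98
tool_pos: [363.1, -427.3, 301.1]
orientation: [[0.973, 0.231, -0.002], [0.231, -0.973, 0.003], [-0.001, -0.004, -1.0]]
force: [0.2, 0.5, 1.1]
finger_gap: 95.1
finger_force: 0.0
```

Emit:
arm_command(plan=[[0.33, -0.41, 0, 0, 0, 0, 1], [0.65, -0.82, 0, 0, 0, 0, 1]])

```text
time: 1.23
tool_pos: [398.6, -351.6, 301.2]
orientation: [[0.973, 0.231, -0.002], [0.231, -0.973, 0.003], [-0.002, -0.003, -1.0]]
force: [0.2, 0.9, -0.2]
finger_gap: 95.1
finger_force: 0.0
```

Emit:
arm_command(plan=[[0.33, -0.41, 0, 0, 0, 0, 1], [0.65, -0.82, 0, 0, 0, 0, 1], [0.65, -0.82, 0, 0, 0, 0, 1]])

```text
time: 1.6
tool_pos: [434.5, -275.3, 301.6]
orientation: [[0.972, 0.234, -0.002], [0.234, -0.972, 0.002], [-0.002, -0.003, -1.0]]
force: [-0.4, -0.4, -0.3]
finger_gap: 95.2
finger_force: 0.0
```

```bash
python3 - <<'E'
from h import *
st()
w=snap('wrist','w1.png'); print(np.round(-np.array(w['R']).T@np.array(w['t'])),w['fx'],np.round(w['R'],2).tolist())
p=np.load('rack.npy');c,n=np.cos(p[2]),np.sin(p[2])
for X in [(90,120,12),(90,-120,12),(-90,-120,12),(-90,120,12),(20-48,50,80+83)]: print(np.round(proj(w,[p[0]+c*X[0]-n*X[1],p[1]+n*X[0]+c*X[1],X[2]])))
E
```

```text
1.6 [ 434.5 -275.3  301.6] [[0.972, 0.234, -0.002], [0.234, -0.972, 0.002], [-0.002, -0.003, -1.0]] [-0.4 -0.4 -0.3] 95.22285082795632 0.0 [-38.3 -12.2 106.5   0.   85.8  38.1]
[ 517. -257.  455.] 302.452367592788 [[0.23, -0.97, -0.0], [-0.93, -0.22, 0.29], [-0.29, -0.07, -0.96]]
[145.   7.]
[333.   8.]
[326. 151.]
[161. 150.]
[166. 100.]
```

View pics/w1.png

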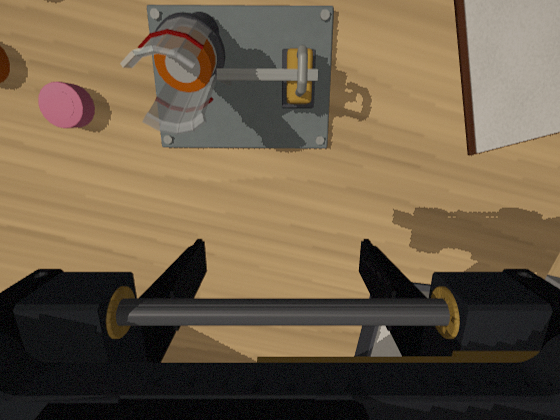

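The wrist view shows the plate corners at about (148,6), (333,8), (331,148) and (163,148), the shackle bow at (302,70), and the fixed token disc at about (185,65). I'll refine the rack pose jointly, then go to the nearest token at (488,153).

```bash
cat >> h.py <<'E'
def W(p,X):
    c,n=np.cos(p[2]),np.sin(p[2]); return np.array([p[0]+c*X[0]-n*X[1],p[1]+n*X[0]+c*X[1],X[2]])
def go(pos,R):
    """shift (units of 80mm) and turn (units .5rad) in tool axes from measured pose"""
    from scipy.spatial.transform import Rotation as Ro
    s=telemetry.get_state(); A=np.array(s['orientation'])
    print('shift',np.round(A.T@(np.array(pos)-s['tool_pos'])/80,3),'turn',np.round(Ro.from_matrix(A.T@np.array(R)).as_rotvec()/.5,3))
E
python3 - <<'E'
from h import *
from scipy.optimize import least_squares
co=[(90,120,12),(90,-120,12),(-90,-120,12),(-90,120,12)]
V=[(load('top.png'),[(352.7,224.8),(433.4,205.2),(451,265.5),(368.6,285.5)],1),
(load('w1.png'),[(148,6),(333,8),(331,148),(163,148)],.6),
(load('scene.png'),[(583/4+85,280/4+225),(15/4+85,518/4+225)],.6)]
f=lambda p:np.concatenate([(proj(s,W(p,X))-t)*w for s,P,w in V for X,t in zip(co if len(P)==4 else co[:2],P)])
for k in(f,lambda p:f(p)[8:16]):
    r=least_squares(k,[545,-195,.2]); print(np.round(r.x,3),np.round(r.fun,1))
    if k is f: np.save('rack.npy',r.x); p=r.x
w=V[1][0]
for h in(30,): print('seat',proj(w,W(p,[20-.5*h,50,80+.866*h])))
ex=np.array([.866,0,.5]);a=np.array([-.5,0,.866])
for h in(48,52,56,60,64): print(h,[np.round(proj(w,W(p,np.array([20,50,80])+a*h+37.5*(np.cos(t)*ex+np.sin(t)*np.array([0,1,0])))),0).tolist() for t in(-.6,0,.6)])
# shackle bar assume x,y unknown, z 130
print('shackle from wrist z130', np.round(onz(w,302,70,130)))
c=cv2.resize(w['pixels'][0:130,110:230],None,fx=4.5,fy=4.5,interpolation=2); 
sc=cv2.resize(w['pixels'][20:120,265:345],(432,540),interpolation=2)[:, :250]
cv2.imwrite('pics/w1c.png',np.hstack([c[:540],sc]))
E
```

```text
[ 5.35893e+02 -1.97421e+02  1.69000e-01] [ 2.4 -1.2  4.9  3.8  1.5  6.4 -0.9  1.2  2.4  1.1  3.8  8.4 -4.   8.1
 -2.1  1.5 -2.2 -0.1 39.9 19.4]
[ 5.45401e+02 -1.95126e+02  2.36000e-01] [-0.6  0.   1.5 -1.2 -1.2  0.8  0.2  0.8]
seat [186.39486929  74.70640426]
48 [[198.0, 52.0], [174.0, 43.0], [153.0, 49.0]]
52 [[197.0, 53.0], [173.0, 44.0], [152.0, 50.0]]
56 [[196.0, 55.0], [172.0, 46.0], [151.0, 52.0]]
60 [[195.0, 57.0], [171.0, 48.0], [149.0, 53.0]]
64 [[194.0, 59.0], [170.0, 49.0], [148.0, 55.0]]
shackle from wrist z130 [ 562. -265.  130.]
```

View pics/w1c.png

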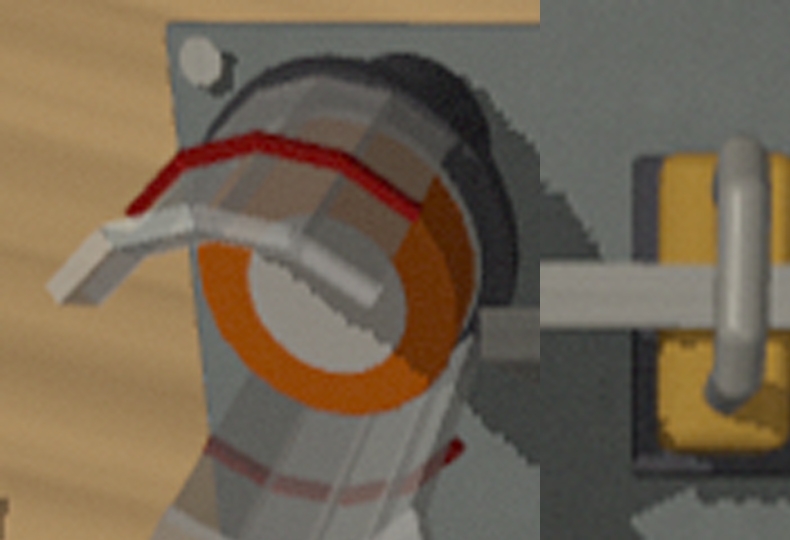

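Emit:
arm_command(plan=[[0, -0.5, 0, 0, 0, 0, 1], [0, -1, 0, 0, 0, 0, 1]])

```text
time: 1.9
tool_pos: [415.1, -200.0, 302.2]
orientation: [[0.974, 0.228, -0.002], [0.228, -0.974, 0.001], [-0.002, -0.002, -1.0]]
force: [0.9, -0.9, 0.8]
finger_gap: 95.1
finger_force: 0.0
```

Emit:
arm_command(plan=[[0.1, -0.5, 0, 0, 0, 0, 1], [0.2, -1, 0, 0, 0, 0, 1]])

```text
time: 2.15
tool_pos: [412.6, -118.2, 302.6]
orientation: [[0.974, 0.228, -0.002], [0.228, -0.974, 0.0], [-0.001, -0.001, -1.0]]
force: [0.9, 0.6, 0.7]
finger_gap: 95.3
finger_force: 0.0
```

Emit:
arm_command(plan=[[0.3, -0.5, 0, 0, 0, 0, 1], [0.6, -1, 0, 0, 0, 0, 1]])

```text
time: 2.4
tool_pos: [441.6, -29.2, 302.8]
orientation: [[0.974, 0.228, -0.001], [0.228, -0.974, -0.0], [-0.001, 0.0, -1.0]]
force: [-0.2, -0.4, -0.5]
finger_gap: 94.7
finger_force: 0.0
```

Emit:
arm_command(plan=[[0.3, -0.5, 0, 0, 0, 0, 1], [0.6, -1, 0, 0, 0, 0, 1]])

```text
time: 2.65
tool_pos: [470.4, 59.7, 302.6]
orientation: [[0.974, 0.228, -0.001], [0.228, -0.974, -0.001], [-0.001, 0.0, -1.0]]
force: [1.1, -0.3, 0.4]
finger_gap: 95.1
finger_force: 0.0
```

Emit:
arm_command(plan=[[0.2, -0.5, 0.4, 0, 0, 0, 1], [0.4, -1, 0.8, 0, 0, 0, 1], [0.4, -1, 0.8, 0, 0, 0, 1]])

```text
time: 3.02
tool_pos: [481.2, 145.2, 234.9]
orientation: [[0.973, 0.232, -0.008], [0.232, -0.973, -0.002], [-0.008, -0.0, -1.0]]
force: [-0.6, -0.9, -0.2]
finger_gap: 95.4
finger_force: 0.0
```

```bash
python3 - <<'E'
from h import *
st()
w=snap('wrist','w2.png')
h=cv2.cvtColor(w['pixels'],cv2.COLOR_BGR2HSV)
m=((h[...,0]<14)&(h[...,1]>190)&(h[...,2]>120)).astype(np.uint8); m=cv2.morphologyEx(m,cv2.MORPH_CLOSE,np.ones((35,35)))
n,l,S,C=cv2.connectedComponentsWithStats(m)
for i in range(1,n):
    if S[i,4]>300: print(S[i],np.round(onz(w,*C[i],20),1))
print(proj(w,[488,153,28]))
E
```

```text
3.025 [481.2 145.2 234.9] [[0.973, 0.232, -0.008], [0.232, -0.973, -0.002], [-0.008, -0.0, -1.0]] [-0.6 -0.9 -0.2] 95.37883946938834 0.0 [ 10.7 -11.8 112.5  -0.   79.7  87.3]
[ 223    0   51   75 2786] [628.4 218.6  20. ]
[  86  132   48   49 1656] [466.5 354.6  20. ]
[ 253  153   49   46 1687] [491. 153.  20.]
[541 182  19  50 584] [ 538.1 -195.    20. ]
[276.53876025 179.19228624]
```

```bash
python3 - <<'E'
from h import *
from scipy.optimize import least_squares
co=[(90,120,12),(90,-120,12),(-90,-120,12),(-90,120,12)]
V=[(load('top.png'),co,[(352.7,224.8),(433.4,205.2),(451,265.5),(368.6,285.5)],1),
(load('w1.png'),co,[(148,6),(333,8),(331,148),(163,148)],.8),
(load('scene.png'),[co[0],co[2]],[(583/4+85,280/4+225),(15/4+85,518/4+225)],.6)]
f=lambda p:np.concatenate([(proj(s,W(p,X))-t)*w for s,C,P,w in V for X,t in zip(C,P)])
r=least_squares(f,[545,-195,.2]); print(np.round(r.x,3),np.round(r.fun,1)); p=r.x; np.save('rack.npy',p)
w=V[1][0]
im=cv2.resize(w['pixels'][0:130,110:230],None,fx=4.5,fy=4.5,interpolation=2)
ex=np.array([.866,0,.5]);a=np.array([-.5,0,.866]);ey=np.array([0,1,0]);F=np.array([20,50,80.])
def ring(h,r,c):
    for t in np.linspace(0,6.283,60):
        u=(proj(w,W(p,F+a*h+r*(np.cos(t)*ex+np.sin(t)*ey)))-[110,0]+.5)*4.5; cv2.circle(im,tuple(int(v) for v in u),1,c,-1)
ring(30,30,(0,255,0)); ring(52,37.5,(255,255,0)); ring(60,37.5,(255,0,255))
w2=load('w2.png');cv2.imwrite('pics/ov2.png',im)
R=np.array([[.973,.232,0],[.232,-.973,0],[0,0,-1]]);go([491,153,110],R);go([491,153,20.5],R)
E
```

```text
[ 5.45234e+02 -1.94072e+02  2.35000e-01] [-0.2 -1.4  0.8 -1.7  1.5 -0.2  0.5  0.1 -1.5 -0.1  1.4 -1.6 -2.2  1.1
 -0.4  0.9 -0.7 -1.3 -2.6 -0.3]
shift [ 0.14  -0.082  1.587] turn [ 0.001  0.01  -0.003]
shift [ 0.146 -0.082  2.706] turn [ 0.001  0.01  -0.003]
```

View pics/ov2.png

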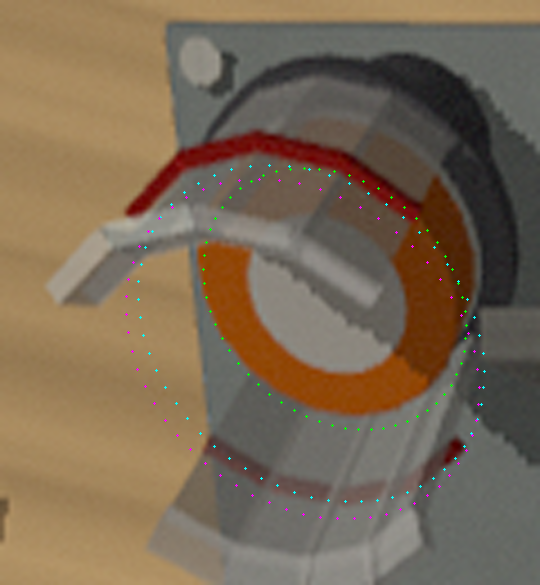

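Rings at 50–52 mm match the collar best, so one token is enough (58 mm is above the collar). Descending to grasp the token.

Emit:
arm_command(plan=[[0.07, -0.04, 0.5, 0, 0.01, 0, 1], [0.145, -0.08, 1, 0, 0.01, 0, 1], [0.145, -0.08, 1, 0, 0.01, 0, 1]])

```text
time: 3.45
tool_pos: [491.3, 151.6, 157.0]
orientation: [[0.974, 0.227, -0.001], [0.227, -0.974, -0.001], [-0.001, 0.0, -1.0]]
force: [-0.6, 0.1, -0.6]
finger_gap: 94.9
finger_force: 0.0
```

Emit:
arm_command(plan=[[0, 0, 0.5, 0, 0, 0, 1], [0, 0, 1, 0, 0, 0, 1], [0, 0, 1, 0, 0, 0, 1]])

```text
time: 3.82
tool_pos: [492.2, 152.3, 78.9]
orientation: [[0.974, 0.228, 0.001], [0.228, -0.974, 0.0], [0.001, 0.0, -1.0]]
force: [0.3, 0.6, 0.3]
finger_gap: 95.1
finger_force: 0.0
```

```bash
python3 - <<'E'
from h import *
st()
w=snap('wrist','w3.png')
h=cv2.cvtColor(w['pixels'],cv2.COLOR_BGR2HSV)
m=((h[...,0]<14)&(h[...,1]>190)&(h[...,2]>120)).astype(np.uint8); m=cv2.morphologyEx(m,cv2.MORPH_CLOSE,np.ones((45,45)))
n,l,S,C=cv2.connectedComponentsWithStats(m)
for i in range(1,n):
    if S[i,4]>300: print(S[i],np.round(onz(w,*C[i],20),1))
R=np.array([[.973,.232,0],[.232,-.973,0],[0,0,-1]]);go([491,153,20.5],R)
E
```

```text
3.825 [492.2 152.3  78.9] [[0.974, 0.228, 0.001], [0.228, -0.974, 0.0], [0.001, 0.0, -1.0]] [0.3 0.6 0.3] 95.10997016908648 0.0 [ 11.2  -1.5 119.1  -0.   62.4  88.1]
[ 178    0   95   68 3167] [612.5 214.8  20. ]
[   0  169   40   77 2231] [463.4 346.3  20. ]
[ 239  199   78   74 3362] [491.6 159.   20. ]
shift [-0.039 -0.01   0.756] turn [ 0.    -0.011 -0.008]
```

Emit:
arm_command(plan=[[0, -0.02, 0.4, 0, 0, 0, 1], [0, -0.02, 0.72, 0, 0, 0, 1], [0, -0.02, 0.72, 0, 0, 0, 1]])

```text
time: 4.25
tool_pos: [493.9, 155.0, 23.3]
orientation: [[0.974, 0.228, 0.005], [0.228, -0.974, 0.001], [0.005, 0.0, -1.0]]
force: [-0.6, 0.2, 0.2]
finger_gap: 95.2
finger_force: 0.0
```

Emit:
arm_command(plan=[[0, 0, 0, 0, 0, 0, 0.5], [0, 0, 0, 0, 0, 0, 0.5], [0, 0, 0, 0, 0, 0, 0.5], [0, 0, 0, 0, 0, 0, 0.5], [0, 0, 0, 0, 0, 0, 0.5]], force=20)

```text
time: 4.88
tool_pos: [493.4, 155.3, 22.5]
orientation: [[0.973, 0.229, 0.005], [0.229, -0.973, 0.001], [0.005, 0.0, -1.0]]
force: [-0.8, -0.9, 3.6]
finger_gap: 59.6
finger_force: 20.0
```

```bash
python3 - <<'E'
from h import *
st()
snap('wrist','w4.png')
E
```

```text
4.875 [493.4 155.3  22.5] [[0.973, 0.229, 0.005], [0.229, -0.973, 0.001], [0.005, 0.0, -1.0]] [-0.8 -0.9  3.6] 59.630097008915186 20.000504851341248 [ 11.5   3.5 120.4   0.   55.8  88.3]
```

Grip is good (gap 59.6, 20 N). Lifting and carrying to the tube.

Emit:
arm_command(plan=[[0, 0, -0.3, 0, 0, 0, 0.5], [0, 0, -0.65, 0, 0, 0, 0.5], [0, 0, -1, 0, 0, 0, 0.5]], force=25)

```text
time: 5.3
tool_pos: [492.3, 155.0, 102.3]
orientation: [[0.973, 0.229, 0.004], [0.229, -0.973, 0.001], [0.004, -0.0, -1.0]]
force: [0.6, -0.2, 0.0]
finger_gap: 59.5
finger_force: 25.0
```

Emit:
arm_command(plan=[[-0.1, 0.3, -0.35, 0, 0, 0, 0.5], [-0.2, 0.6, -0.7, 0, 0, 0, 0.5], [-0.26, 0.94, -1, 0, 0, 0, 0.5]])

```text
time: 5.68
tool_pos: [489.0, 76.5, 182.6]
orientation: [[0.973, 0.229, 0.005], [0.229, -0.973, 0.001], [0.005, -0.0, -1.0]]
force: [0.2, -0.6, -0.0]
finger_gap: 59.5
finger_force: 25.0
```

Emit:
arm_command(plan=[[-0.1, 0.3, -0.35, 0, 0, 0, 0.5], [-0.2, 0.6, -0.7, 0, 0, 0, 0.5], [-0.26, 0.94, -1, 0, 0, 0, 0.5]])

```text
time: 6.05
tool_pos: [485.6, -1.7, 262.6]
orientation: [[0.973, 0.229, 0.005], [0.229, -0.973, 0.001], [0.005, -0.0, -1.0]]
force: [0.5, 0.7, -0.4]
finger_gap: 59.4
finger_force: 25.0
```

Emit:
arm_command(plan=[[-0.3, 0.47, -0.1, 0, 0.17, 0, 0.5], [-0.6, 0.94, -0.2, 0, 0.34, 0, 0.5], [-0.6, 0.94, -0.2, 0, 0.52, 0, 0.5], [-0.6, 0.94, -0.2, 0, 0.52, 0, 0.5]])

```text
time: 6.55
tool_pos: [455.2, -85.9, 277.0]
orientation: [[0.94, 0.226, 0.254], [0.218, -0.974, 0.059], [0.261, -0.0, -0.965]]
force: [0.5, 0.8, -0.1]
finger_gap: 60.0
finger_force: 25.0
```

```bash
cat >> h.py <<'E'
p=np.load('rack.npy'); AX=np.array([-.5,0,np.sqrt(.75)]); F=np.array([20,50,80.])
cz,sz=np.cos(p[2]),np.sin(p[2]); RZ=np.array([[cz,-sz,0],[sz,cz,0],[0,0,1]])
RT=RZ@np.column_stack([[np.sqrt(.75),0,.5],[0,-1,0],-AX])   # tool in tube
def ax(h): return W(p,F+AX*h)
E
python3 - <<'E'
from h import *
st(); print(ax(150)); go(ax(150),RT)
w=load('w4.png'); h=cv2.cvtColor(w['pixels'],cv2.COLOR_BGR2HSV)
print(proj(w,[493.4,155.3,28]))
m=((h[...,1]<60)&(h[...,2]>110)).astype(np.uint8)
n,l,S,C=cv2.connectedComponentsWithStats(m)
for i in range(1,n):
    if S[i,4]>300: print(S[i],C[i],np.round(onz(w,*C[i],28),1))
E
```

```text
6.55 [455.2 -85.9 277. ] [[0.94, 0.226, 0.254], [0.218, -0.974, 0.059], [0.261, -0.0, -0.965]] [ 0.5  0.8 -0.1] 59.96866906293055 24.999975264072418 [-22.6 -28.3 121.7   9.1  74.4  52.8]
[ 480.11670174 -158.22852281  209.90381057]
shift [-0.123  0.952  0.835] turn [ 0.004  0.519 -0.012]
[280.61782461 275.06105879]
[ 170    0   73   24 1203] [206.54530341   9.09476309] [610.4 215.1  28. ]
[ 252  253   63   44 1677] [287.92426953 275.28324389] [494.2 151.4  28. ]
```

```bash
python3 - <<'E'
import numpy as np; np.save('rack.npy',[547,-191,.234])
from h import *
print(ax(150)); go(ax(150),RT)
E
```

```text
[ 481.90541386 -155.11553462  209.90381057]
shift [-0.094  0.919  0.843] turn [ 0.004  0.519 -0.011]
```

Emit:
arm_command(plan=[[-0.05, 0.45, 0.1, 0, 0.17, 0, 0.5], [-0.09, 0.92, 0.3, 0, 0.34, -0.01, 0.5], [-0.09, 0.92, 0.6, 0, 0.52, -0.01, 0.5], [-0.09, 0.92, 0.84, 0, 0.52, -0.01, 0.5], [-0.09, 0.92, 0.84, 0, 0.52, -0.01, 0.5]])

```text
time: 7.18
tool_pos: [482.9, -153.2, 208.2]
orientation: [[0.844, 0.235, 0.483], [0.203, -0.972, 0.119], [0.497, -0.002, -0.868]]
force: [-0.0, -0.2, -0.5]
finger_gap: 59.7
finger_force: 25.0
```

```bash
python3 - <<'E'
from h import *
st(); go(ax(150),RT)
w=snap('wrist','w5.png'); q=snap('scene','s5.png'); t=snap('top','t5.png')
c=np.hstack([cv2.resize(w['pixels'],(400,300),interpolation=3)[:, :],cv2.resize(q['pixels'][190:310,90:250],(400,300),interpolation=2)])
d=np.hstack([cv2.resize(t['pixels'][185:290,330:470],(400,300),interpolation=2),cv2.resize(w['pixels'][0:300,80:480],(400,300))])
cv2.imwrite('pics/m5.png',np.vstack([c,d]))
E
```

```text
7.175 [ 482.9 -153.2  208.2] [[0.844, 0.235, 0.483], [0.203, -0.972, 0.119], [0.497, -0.002, -0.868]] [-0.  -0.2 -0.5] 59.72769349146821 24.99998152256012 [-35.7 -25.3 128.9  26.3  58.8  30.4]
shift [-0.004  0.021 -0.028] turn [-0.007  0.006  0.003]
```

View pics/m5.png

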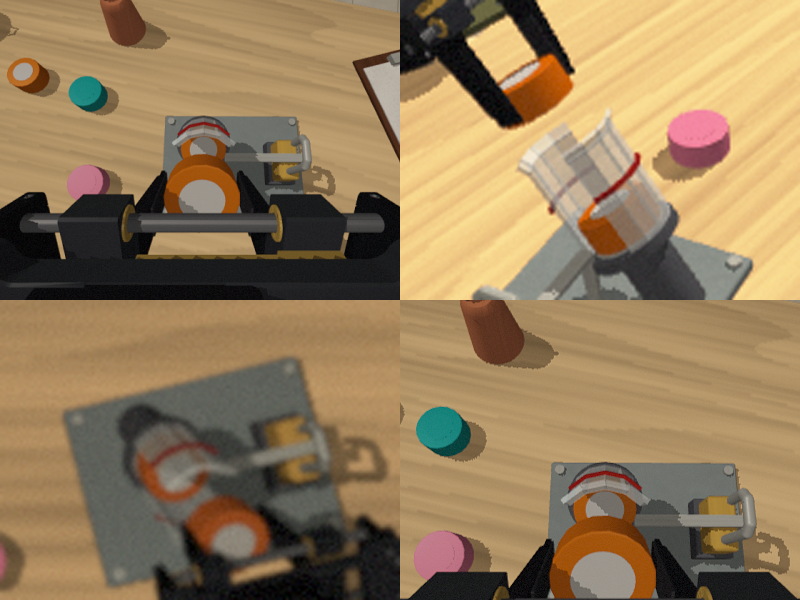

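The held token appears aligned sideways, with the token, tube rim and fixed token all centred at x≈203 in the wrist panel. I'll check the fore-aft alignment with an overlay.

```bash
python3 - <<'E'
from h import *
s=telemetry.get_state();T=np.array(s['tool_pos']);R=np.array(s['orientation'])
def ov(n,x0,y0,w,h,sc):
    q=load(n); im=cv2.resize(q['pixels'][y0:y0+h,x0:x0+w],None,fx=sc,fy=sc,interpolation=2)
    def ring(c,Q,r,col):
        for t in np.linspace(0,6.283,50):
            u=(proj(q,c+r*(np.cos(t)*Q[:,0]+np.sin(t)*Q[:,1]))-[x0,y0]+.5)*sc; cv2.circle(im,tuple(int(v) for v in u),1,col,-1)
    ring(T+R[:,2]*22.5,R,30,(255,0,0)); ring(T-R[:,2]*5.5*-1,R,30,(255,0,0))
    ring(ax(30),RT,30,(0,255,0)); ring(ax(2),RT,30,(0,255,0)); ring(ax(51),RT,38,(255,255,0))
    return im
a=ov('s5.png',115,195,90,110,5); b=ov('w5.png',220,160,75,110,5)
cv2.imwrite('pics/ov5.png',np.hstack([a,b])[:600,:800])
E
```

```text
(no output)
```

View pics/ov5.png

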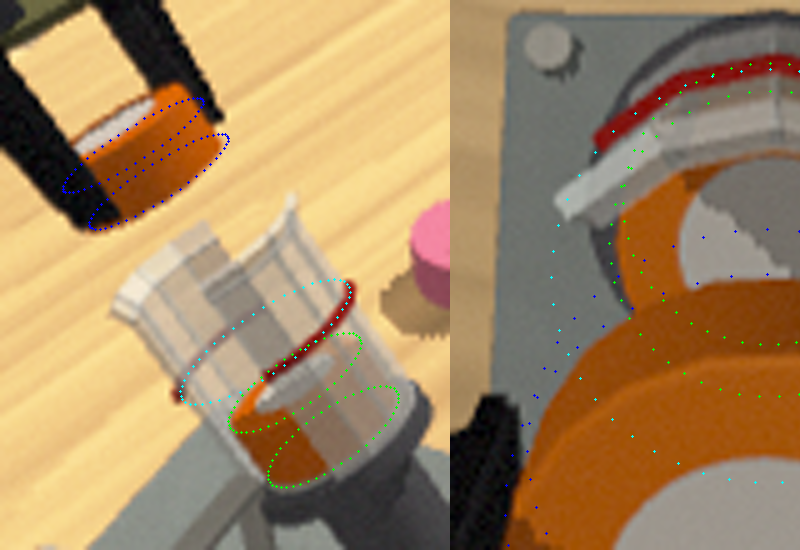

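Both overlays suggest the held token sits a few mm toward −x of the TCP. I'll quantify this by back-projecting the disc edges and fitting circles.

```bash
python3 - <<'E'
from h import *
from scipy.optimize import least_squares
s=telemetry.get_state();T=np.array(s['tool_pos']);R=np.array(s['orientation'])
def fit(name,o,Q,roi,lab):
    w=load(name); im=w['pixels']; h=cv2.cvtColor(im,cv2.COLOR_BGR2HSV)
    org=((h[...,0]<14)&(h[...,1]>170)&(h[...,2]>60)).astype(np.uint8); wh=((h[...,1]<70)&(h[...,2]>60)).astype(np.uint8)
    x0,y0,x1,y1=roi; M=np.zeros_like(org); M[y0:y1,x0:x1]=1
    k=np.ones((5,5),np.uint8)
    b=cv2.dilate(org,k)&cv2.dilate(wh,k)&M
    v,u=np.nonzero(b); Rw=np.array(w['R']);t=np.array(w['t']);c=-Rw.T@t
    d=np.stack([(u-w['cx'])/w['fx'],(v-w['cy'])/w['fy'],np.ones(len(u))],1)@Rw
    n=Q[:,2]; X=c+d*(((o-c)@n)/(d@n))[:,None]; L=(X-o)@Q
    r=least_squares(lambda a:np.hypot(L[:,0]-a[0],L[:,1]-a[1])-a[2],[0,0,20],loss='soft_l1',f_scale=1)
    print(lab,len(u),'centre in tool x,y:',np.round(r.x,1),'rms',np.round(np.sqrt(np.mean(r.fun**2)),1))
T4=np.array([493.4,155.3,22.5]);R4=np.array([[.973,.229,0],[.229,-.973,0],[0,0,-1.]])
fit('w4.png',T4-5.5*R4[:,2],R4,(225,225,345,310),'held@table wrist')
fit('w5.png',T-5.5*R[:,2],R,(225,215,345,300),'held wrist')
fit('s5.png',T-5.5*R[:,2],R,(125,205,170,235),'held scene')
fit('w1.png',ax(30),RT,(155,45,217,92),'seat w1')
fit('w5.png',ax(30),RT,(250,185,320,217),'seat w5')
fit('scene.png',ax(30),RT,(140,255,180,290),'seat scene')
E
```

```text
held@table wrist 592 centre in tool x,y: [-3.8  1.  18.2] rms 0.7
held wrist 1243 centre in tool x,y: [ 8.3 -0.1 24.6] rms 7.4
held scene 147 centre in tool x,y: [ 4.4  6.3 21.3] rms 9.4
seat w1 833 centre in tool x,y: [ 6.1  5.3 29. ] rms 6.9
seat w5 705 centre in tool x,y: [ 9.   0.5 20.7] rms 7.2
seat scene 298 centre in tool x,y: [ 71.5 -33.1  97.9] rms 16.9
```

```bash
python3 - <<'E'
from h import *
from scipy.optimize import least_squares
w=load('w1.png');Rw=w['R'];c=-Rw.T@w['t']
def L(P):
    uv=np.array(P)/4.5-.5+[110,0]
    d=np.stack([(uv[:,0]-w['cx'])/w['fx'],(uv[:,1]-w['cy'])/w['fy'],np.ones(len(uv))],1)@Rw
    n=RT[:,2];o=ax(30);return ((c+d*(((o-c)@n)/(d@n))[:,None])-o)@RT
for P,r in(([(248,290),(270,335),(300,360),(345,374),(385,360),(406,285)],18.2),([(197,250),(225,340),(270,390),(345,415),(400,403)],30)):
    l=L(P); q=least_squares(lambda a:np.hypot(l[:,0]-a[0],l[:,1]-a[1])-r,[0,0]); print(np.round(q.x,1),np.round(q.fun,1))
E
```

```text
[-0.1  0.8] [ 0.3  0.3  0.1  0.1 -0.2  0.7]
[1. 1.] [-0.7 -0.3  0.9  0.  -0.9]
```

The seat matches the model, while the held token sits 4 mm toward −x, so I'll shift +4 mm and insert in stages.

Emit:
arm_command(plan=[[0.05, 0.02, 0, 0, 0, 0, 0.5], [0.05, 0.02, 0.15, 0, 0, 0, 0.5], [0.05, 0.02, 0.3, 0, 0, 0, 0.5], [0.05, 0.02, 0.45, 0, 0, 0, 0.5], [0.05, 0.02, 0.45, 0, 0, 0, 0.5]])

```text
time: 7.95
tool_pos: [504.4, -150.2, 179.7]
orientation: [[0.843, 0.234, 0.485], [0.202, -0.972, 0.117], [0.499, -0.001, -0.867]]
force: [0.4, 0.1, -1.6]
finger_gap: 60.1
finger_force: 25.0
```

```bash
python3 - <<'E'
from h import *
st(); go(ax(54)+RT[:,0]*4.2,RT)
E
```

```text
7.95 [ 504.4 -150.2  179.7] [[0.843, 0.234, 0.485], [0.202, -0.972, 0.117], [0.499, -0.001, -0.867]] [ 0.4  0.1 -1.6] 60.13479689620523 24.999994039535522 [-33.7 -20.8 128.6  26.9  54.   30.3]
shift [-0.006 -0.005  0.729] turn [-0.003  0.002  0.003]
```

Emit:
arm_command(plan=[[0, 0, 0.1, 0, 0, 0, 0.5], [0, 0, 0.2, 0, 0, 0, 0.5], [0, 0, 0.3, 0, 0, 0, 0.5], [0, 0, 0.3, 0, 0, 0, 0.5]])

```text
time: 8.45
tool_pos: [516.6, -148.0, 160.2]
orientation: [[0.842, 0.233, 0.487], [0.202, -0.972, 0.116], [0.501, 0.001, -0.866]]
force: [-0.7, 1.2, -2.1]
finger_gap: 59.6
finger_force: 25.0
```

```bash
python3 - <<'E'
from h import *
s=st(); print('tool-frame force',np.round(np.array(s['orientation']).T@s['force'],1)); go(ax(54)+RT[:,0]*4.2,RT)
E
```

```text
8.45 [ 516.6 -148.   160.2] [[0.842, 0.233, 0.487], [0.202, -0.972, 0.116], [0.501, 0.001, -0.866]] [-0.7  1.2 -2.1] 59.577366670646605 24.995385110378265 [-32.5 -18.  128.6  27.6  50.9  29.9]
tool-frame force [-1.4 -1.3  1.6]
shift [-0.02  -0.015  0.441] turn [ 0.001 -0.002  0.004]
```

Token is inside the tube with no contact force. Going on to the seat.

Emit:
arm_command(plan=[[0, 0, 0.12, 0, 0, 0, 0.5], [-0.01, -0.01, 0.24, 0, 0, 0, 0.5], [-0.01, -0.01, 0.36, 0, 0, 0, 0.5], [-0.01, -0.01, 0.42, 0, 0, 0, 0.5], [-0.01, -0.01, 0.42, 0, 0, 0, 0.5]])

```text
time: 9.07
tool_pos: [532.2, -143.7, 131.2]
orientation: [[0.841, 0.233, 0.487], [0.203, -0.972, 0.116], [0.501, 0.002, -0.865]]
force: [-0.3, -0.4, 0.2]
finger_gap: 59.5
finger_force: 25.0
```

```bash
python3 - <<'E'
from h import *
s=st(); print('tool-frame force',np.round(np.array(s['orientation']).T@s['force'],1)); go(ax(54)+RT[:,0]*4.2,RT)
E
```

```text
9.075 [ 532.2 -143.7  131.2] [[0.841, 0.233, 0.487], [0.203, -0.972, 0.116], [0.501, 0.002, -0.865]] [-0.3 -0.4  0.2] 59.52539899728924 24.996998012065887 [-30.9 -13.9 128.4  28.7  46.7  29.2]
tool-frame force [-0.2  0.3 -0.4]
shift [-0.014 -0.007  0.025] turn [ 0.001 -0.002  0.004]
```

Emit:
arm_command(plan=[[0, 0, 0.03, 0, 0, 0, 0.5], [0, 0, 0.05, 0, 0, 0, 0.5], [0, 0, 0.05, 0, 0, 0, 0.5]])

```text
time: 9.45
tool_pos: [534.3, -143.5, 128.9]
orientation: [[0.841, 0.233, 0.488], [0.203, -0.972, 0.115], [0.502, 0.003, -0.865]]
force: [-3.0, -0.3, 4.0]
finger_gap: 59.6
finger_force: 25.0
```

Emit:
arm_command(plan=[[0, 0, 0, 0, 0, 0, 0.75], [0, 0, 0, 0, 0, 0, 0.75], [0, 0, 0, 0, 0, 0, 0.75], [0, 0, 0, 0, 0, 0, 0.75]])

```text
time: 9.95
tool_pos: [533.9, -143.2, 127.9]
orientation: [[0.841, 0.233, 0.488], [0.203, -0.972, 0.115], [0.501, 0.002, -0.865]]
force: [-0.3, 0.4, 0.2]
finger_gap: 71.3
finger_force: 0.0
```

Emit:
arm_command(plan=[[0, 0, -0.2, 0, 0, 0, 0.75], [0, 0, -0.5, 0, 0, 0, 0.75], [0, 0, -1, 0, 0, 0, 0.75], [0, 0, -1, 0, 0, 0, 0.75]])

```text
time: 10.45
tool_pos: [495.8, -154.1, 202.1]
orientation: [[0.838, 0.232, 0.494], [0.204, -0.973, 0.111], [0.506, 0.008, -0.863]]
force: [-0.1, 0.6, 0.5]
finger_gap: 71.3
finger_force: 0.0
```

Emit:
arm_command(plan=[[0, 0, -0.5, 0, 0, 0, 0.75], [0, 0, -1, 0, 0, 0, 0.75], [0, 0, -1, 0, 0, 0, 0.75]])

```text
time: 10.82
tool_pos: [456.4, -162.9, 269.9]
orientation: [[0.839, 0.232, 0.492], [0.203, -0.973, 0.111], [0.505, 0.007, -0.863]]
force: [0.1, 0.3, -0.9]
finger_gap: 71.7
finger_force: 0.0
```

```bash
python3 - <<'E'
from h import *
st(); w=snap('wrist','w6.png'); q=snap('scene','s6.png')
c=np.hstack([cv2.resize(w['pixels'][120:300,190:370],(400,400),interpolation=2),cv2.resize(q['pixels'][230:320,110:200],(400,400),interpolation=2)])
cv2.imwrite('pics/m6.png',c)
sh=onz(load('w1.png'),302,70,130); print(sh, RZ[:,0]*0+RZ.T@(sh-[p[0],p[1],0]))
E
```

```text
10.825 [ 456.4 -162.9  269.9] [[0.839, 0.232, 0.492], [0.203, -0.973, 0.111], [0.505, 0.007, -0.863]] [ 0.1  0.3 -0.9] 71.65067476345259 0.0 [-39.3 -31.3 126.9  25.6  66.8  30.6]
[ 562.21716972 -265.16262467  130.        ] [ -2.39366251 -75.66985881 130.        ]
```

View pics/m6.png

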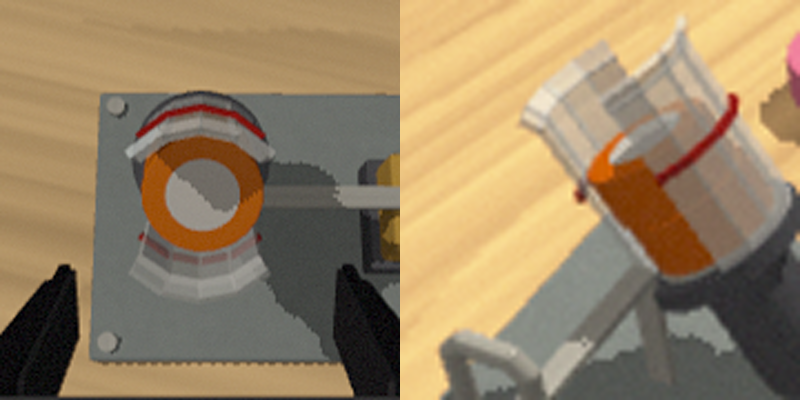

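The token sits flat and concentric in the tube, with its top face just above the red collar, so one token is right. Now the shackle: straighten the tool, shut the fingers, and yaw 90° so the gripper body stays clear of the tube.

Emit:
arm_command(plan=[[0, 0, 0, 0, -0.25, 0, 0], [0, 0, 0, 0, -0.52, 0, 0], [0, 0, 0, 0, -0.52, 0, 0]])

```text
time: 11.3
tool_pos: [456.9, -160.6, 264.7]
orientation: [[0.938, 0.236, 0.253], [0.228, -0.972, 0.062], [0.26, -0.001, -0.965]]
force: [0.3, 0.4, -0.3]
finger_gap: 46.5
finger_force: 0.0
```

Emit:
arm_command(plan=[[0, 0, 0, 0, -0.25, 0, 0], [0, 0, 0, 0, -0.53, 0, 0], [0, 0, 0, 0, -0.53, 0, 0]])

```text
time: 11.68
tool_pos: [456.4, -160.8, 264.3]
orientation: [[0.972, 0.236, -0.001], [0.236, -0.972, 0.001], [-0.001, -0.001, -1.0]]
force: [-0.4, 1.3, 0.0]
finger_gap: 16.8
finger_force: 0.0
```

Emit:
arm_command(plan=[[0.4, 0.6, 0, 0, 0, -0.37, 0], [0.8, 1, 0, 0, 0, -0.74, 0], [0.8, 1, 0, 0, 0, -1, 0], [0.8, 1, 0, 0, 0, -1, 0]])

```text
time: 12.18
tool_pos: [535.9, -224.8, 265.2]
orientation: [[0.743, 0.669, 0.0], [0.669, -0.743, 0.0], [0.0, -0.0, -1.0]]
force: [0.1, 1.0, 1.2]
finger_gap: 0.3
finger_force: 0.0
```

Emit:
arm_command(plan=[[0, 0, 0, 0, 0, -0.37, 0], [0, 0, 0, 0, 0, -0.74, 0], [0, 0, 0, 0, 0, -1, 0], [0, 0, 0, 0, 0, -1, 0]])

```text
time: 12.68
tool_pos: [536.0, -224.3, 266.5]
orientation: [[0.332, 0.943, 0.001], [0.943, -0.332, -0.001], [-0.001, 0.002, -1.0]]
force: [0.5, 0.5, -0.5]
finger_gap: 0.7
finger_force: 0.0
```

Emit:
arm_command(plan=[[0, 0, 0, 0, 0, -0.37, 0], [0, 0, 0, 0, 0, -0.74, 0], [0, 0, 0, 0, 0, -1, 0], [0, 0, 0, 0, 0, -1, 0]])

```text
time: 13.18
tool_pos: [536.4, -224.5, 266.6]
orientation: [[-0.16, 0.987, 0.001], [0.987, 0.16, -0.002], [-0.002, 0.001, -1.0]]
force: [0.3, 0.3, 0.3]
finger_gap: 0.2
finger_force: 0.0
```

```bash
python3 - <<'E'
from h import *
st()
R=RZ@np.array([[0,1.,0],[1,0,0],[0,0,-1]])
t=W(p,[0,-72,200]); print(t); go(t,R)
E
```

```text
13.175 [ 536.4 -224.5  266.6] [[-0.16, 0.987, 0.001], [0.987, 0.16, -0.002], [-0.002, 0.001, -1.0]] [0.3 0.3 0.3] 0.21418692611181978 0.0 [-2.800e+01 -2.700e+00  1.013e+02 -1.000e-01  8.130e+01 -3.710e+01]
[ 563.69466555 -261.03776226  200.        ]
shift [-0.504  0.263  0.833] turn [ 0.002  0.004 -0.147]
```

Emit:
arm_command(plan=[[-0.25, 0.13, 0, 0, 0, -0.15, 0], [-0.5, 0.26, 0.4, 0, 0, -0.15, 0], [-0.5, 0.26, 0.83, 0, 0, -0.15, 0], [-0.5, 0.26, 0.83, 0, 0, -0.15, 0]])

```text
time: 13.68
tool_pos: [561.9, -259.8, 196.5]
orientation: [[-0.234, 0.972, -0.006], [0.972, 0.234, 0.002], [0.003, -0.005, -1.0]]
force: [-1.0, 0.1, 0.2]
finger_gap: 0.7
finger_force: 0.0
```

```bash
python3 - <<'E'
from h import *
st()
R=RZ@np.array([[0,1.,0],[1,0,0],[0,0,-1]])
go(W(p,[0,-72,155]),R)
s=load('top.png'); print('top est',onz(s,190+740/2.95,195+118/2.95,132))
w=load('w1.png')
for u,v in((302,50),(302,92)): print('wrist est ends',np.round(onz(w,u,v,130),1))
E
```

```text
13.675 [ 561.9 -259.8  196.5] [[-0.234, 0.972, -0.006], [0.972, 0.234, 0.002], [0.003, -0.005, -1.0]] [-1.   0.1  0.2] 0.6617729405858873 0.0 [-2.980e+01  4.800e+00  1.004e+02 -1.000e-01  7.510e+01 -4.330e+01]
shift [-0.022  0.021  0.518] turn [-0.01  -0.006  0.004]
top est [ 562.73665937 -258.22595506  132.        ]
wrist est ends [ 579.4 -260.7  130. ]
wrist est ends [ 542.6 -270.3  130. ]
```

Emit:
arm_command(plan=[[0, 0.02, 0.25, 0, 0, 0, 0], [0, 0.02, 0.5, 0, 0, 0, 0], [0, 0.02, 0.56, 0, 0, 0, 0], [0, 0.02, 0.62, 0, 0, 0, 0], [0, 0.02, 0.62, 0, 0, 0, 0]])

```text
time: 14.3
tool_pos: [565.6, -260.5, 150.8]
orientation: [[-0.237, 0.971, 0.001], [0.971, 0.237, -0.002], [-0.002, 0.0, -1.0]]
force: [-0.6, -0.1, 1.0]
finger_gap: 0.4
finger_force: 0.0
```

Emit:
arm_command(plan=[[0, 0, 0.05, 0, 0, 0, 0], [0, 0, 0.1, 0, 0, 0, 0], [0, 0, 0.13, 0, 0, 0, 0], [0, 0, 0.13, 0, 0, 0, 0]])

```text
time: 14.8
tool_pos: [566.2, -260.9, 141.9]
orientation: [[-0.237, 0.971, 0.002], [0.971, 0.237, -0.003], [-0.003, 0.001, -1.0]]
force: [-1.5, 0.7, 4.0]
finger_gap: 0.7
finger_force: 2.4
```

Contact at about 7 N level. Pressing further in small steps.

Emit:
arm_command(plan=[[0, 0, 0.04, 0, 0, 0, 0], [0, 0, 0.08, 0, 0, 0, 0], [0, 0, 0.08, 0, 0, 0, 0]])

```text
time: 15.18
tool_pos: [566.2, -260.9, 135.4]
orientation: [[-0.237, 0.971, 0.002], [0.971, 0.237, -0.003], [-0.003, 0.001, -1.0]]
force: [-1.0, 0.5, 5.4]
finger_gap: -0.2
finger_force: 2.4
```

Emit:
arm_command(plan=[[0, 0, 0.03, 0, 0, 0, 0], [0, 0, 0.05, 0, 0, 0, 0], [0, 0, 0.05, 0, 0, 0, 0]])

```text
time: 15.55
tool_pos: [566.2, -260.9, 131.4]
orientation: [[-0.237, 0.971, 0.002], [0.971, 0.237, -0.003], [-0.003, 0.001, -1.0]]
force: [-1.3, 0.8, 5.1]
finger_gap: 0.6
finger_force: 2.7
```

Emit:
arm_command(plan=[[0, 0, 0.02, 0, 0, 0, 0], [0, 0, 0.03, 0, 0, 0, 0], [0, 0, 0.03, 0, 0, 0, 0]])

```text
time: 15.92
tool_pos: [566.3, -260.9, 130.8]
orientation: [[-0.237, 0.971, 0.002], [0.971, 0.237, -0.003], [-0.003, 0.001, -1.0]]
force: [-4.2, 2.6, 12.3]
finger_gap: 0.5
finger_force: 6.3
```

Emit:
arm_command(plan=[[0, 0, 0.02, 0, 0, 0, 0], [0, 0, 0.02, 0, 0, 0, 0]])

```text
time: 16.18
tool_pos: [566.4, -261.0, 130.7]
orientation: [[-0.237, 0.971, 0.002], [0.971, 0.237, -0.003], [-0.003, 0.001, -1.0]]
force: [-7.4, 4.4, 17.7]
finger_gap: 0.4
finger_force: 9.1
```

Hard stop reached at tip height 113.7 mm, which is the home height of 114. Retracting and checking.

Emit:
arm_command(plan=[[0, 0, -0.1, 0, 0, 0, 0], [0, 0, -0.5, 0, 0, 0, 0], [0, 0, -1, 0, 0, 0, 0], [0, 0, -1, 0, 0, 0, 0]])

```text
time: 16.68
tool_pos: [567.5, -261.5, 210.2]
orientation: [[-0.237, 0.971, 0.007], [0.971, 0.237, -0.006], [-0.007, 0.006, -1.0]]
force: [-0.5, -0.4, -0.1]
finger_gap: 0.6
finger_force: 0.0
```

```bash
python3 - <<'E'
from h import *
st(); a=load('scene.png')['pixels'].astype(int); b=snap('scene','s9.png')['pixels'].astype(int)
d=(np.abs(a-b).max(2)>45).astype(np.uint8); d=cv2.morphologyEx(d,cv2.MORPH_OPEN,np.ones((2,2),np.uint8))
n,l,S,C=cv2.connectedComponentsWithStats(d)
print([S[i].tolist() for i in range(1,n) if S[i,4]>15])
q=load('s6.png')['pixels'].astype(int); print('tube change since placement',np.abs(q-b)[235:300,140:195].max(2).mean())
E
```

```text
16.675 [ 567.5 -261.5  210.2] [[-0.237, 0.971, 0.007], [0.971, 0.237, -0.006], [-0.007, 0.006, -1.0]] [-0.5 -0.4 -0.1] 0.6076534630362369 0.0 [-29.6   4.5  99.5  -0.1  75.5 -43.3]
[[10, 0, 64, 117, 2502], [25, 0, 59, 27, 1253], [115, 24, 13, 21, 177], [37, 28, 46, 14, 399], [91, 32, 20, 48, 200], [97, 32, 23, 49, 226], [69, 73, 32, 16, 255], [21, 123, 7, 19, 48], [0, 141, 174, 156, 7604], [29, 145, 18, 12, 130], [73, 184, 33, 8, 159], [55, 191, 5, 9, 30], [0, 211, 29, 11, 158], [233, 217, 29, 26, 560], [0, 249, 24, 15, 172], [153, 261, 20, 20, 211], [120, 306, 24, 16, 144], [138, 327, 9, 12, 59], [86, 384, 23, 16, 232], [0, 413, 9, 7, 42], [58, 413, 16, 7, 63]]
tube change since placement 44.33846153846154
```

Only the arm, the token taken, the tube contents and the shackle have changed, so I'm handing in.

```bash
python3 -c "
from plant import workorder; print(workorder.sign_off())"
```

```text
the job is handed in; nothing more can be done
None
```

I put one orange token in the tube, which brought the stack top just past the red collar. I then pushed the shackle down to its stop (about 114 mm), left the other two tokens flat on the table, and handed the job in at about 17 s; no verdict came back.

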